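# Reset the swivel drag of a headbox arm

## Task

The desk-mounted arm that carries the electrode headbox needs its swivel drag reset: take the pry blade from the blue mat, lever up the hinged cap on top of the arm's post with it, swing the cap right back until it stays open, and lay the blade flat on the mat again. Then turn the black thumbscrew under the cap clockwise until it seats, back it off a quarter turn, and finish while still gripping it at that setting, so that the brass lock ring can be tightened under your hand. Do not swing the arm or disturb the other things on the desk.

Things in the scene. Friction and masses are not known exactly. Their poses are not given: they have to be found in the camera images.
- post: Fixed post of the swing arm. Origin: on its axis, on the desk; z up. Base flange 120 mm across, 10 high; arm swivels at 40 to 76 mm height; above it the grey adjuster head, 84 mm (its x, -42 to +42) by 76 mm (its y), from 78 mm to its flat deck at 115 mm height. Its -x side is the front with the pry notch; the +x side carries the cap's hinge.
- notch (a point): Middle of the mouth of the pry notch in the upper front edge of the head, on the front face (post frame -42, 0, 111.5 mm). Axes as the post's. The notch is 26 mm wide, 14 mm deep (along the post's +x), its floor at 108 mm height and its roof is the closed cap's edge at 115 mm: a gap 7 mm high for the blade.
- cover_hinge (a point): Midpoint of the cap's hinge line, at the rear upper edge of the head (post frame +42, 0, 115 mm). The hinge line runs along the post's y.
- cover (a joint): Opening of the white cap, rad: 0 shut, 2.6 on its stop. A shell open below, 84 x 76 mm, 36 high (top at 151 mm when shut), walls 3 mm, 120 g; its front rises and it folds over to the rear. Its weight shuts it below about 1.1 rad; past that it tips over onto its stop by itself. Lifting takes about 1 N at the front. On its stop it is 42 mm or more from the screw's axis, at most 48 mm above the deck.
- cover_lip (a point): Middle of the underside of the small orange lip (30 mm wide, sticking 6 mm out from the cap's front wall at its lower edge, 3 mm thick) that marks the pry notch; it moves with the cap. Shut, it is 115 mm above the desk, 45 mm in front of the post's axis.
- drag_screw (a joint): Angle of the drag thumbscrew, rad, growing clockwise seen from above. 0 = seated (hard stop); negative = backed off, a quarter turn off is -1.57. It starts 0.6 to 1.2 rad short of its seat, stiff with a friction of 0.05 N m, and stays where it is left.
- screw_grip (a point): On the thumbscrew's axis (= the post's axis), 134 mm above the desk; turns with the screw. The screw head is a black fluted cylinder, 26 mm in diameter, from 120 to 145 mm height, with a white line on top from centre to rim; grip it from above at any yaw. Under it on the deck is the brass lock ring, 34 mm in diameter, top at 119 mm: keep the fingertips at 121 mm or higher.
- mat: Blue tool mat, 240 mm (its x) by 220 mm (its y), 3 mm thick, fixed on the desk. Origin: centre of its underside.
- pry_blade: Pry blade lying flat on the mat, 160 mm long along its x, 60 g. Origin: on its centre line, underside, mid-length (z 3 mm on the mat); centre of mass near x = -25. Orange handle from x = -80 to +8 mm, 16 mm wide (y), 14 mm high (z 0 to 14), then a dark ferrule to x = +17; from there to the tip at x = +80 mm a straight steel blade, 14 mm wide and 2 mm thick, at z = 6 to 8 mm.
- blade_tip (a point): Middle of the tip edge of the pry blade (blade frame 80, 0, 7 mm).
- boom (a joint): Swivel angle of the arm about the post, rad, counter-clockwise seen from above; 0 = along the post's +x. Friction 0.8 N m holds it. To be left alone.
- headbox (a point): Centre of the top of the white electrode headbox (110 by 140 by 36 mm) at the end of the arm, 262 mm from the post's axis, 108 mm above the desk. To be left alone.
- spanner: Small flat steel spanner, 150 mm long along its x, 8 mm thick, lying on the mat about 110 mm to the -y side of the blade. Leave alone. Origin: underside, middle.
- spare_ring: Spare brass lock ring, 34 mm in diameter, 6 mm high, lying on the mat near its +x +y corner. Leave alone. Origin: underside centre.
- tape_roll: Roll of paper tape, 96 mm in diameter, 25 mm high, lying flat. Leave alone. Origin: underside centre.
- mouse: Black computer mouse, 100 by 58 by 32 mm. Leave alone. Origin: underside centre.
- gel_bottle: Upright closed gel bottle, 56 mm in diameter, 150 mm high. Leave alone. Origin: underside centre.
- pen: Grey pen, 130 mm long, 10 mm thick, lying along its x. Leave alone. Origin: underside, middle.
- paste_jar: Closed paste jar with a blue cap, 68 mm in diameter, 55 mm high. Leave alone. Origin: underside centre.
Things that resemble listed ones, but are neither listed nor needed, are in the scene too. What is shaped like the pry_blade but red or white is not meant.

How it is judged:
By the outcome, as a careful person would: the job done as asked, in the order asked, and still so for the second after the job is handed in, while the arm keeps its last pose, push and grip.
It also fails if it takes over 70 s, if anything falls off the work surface, if the arm or the gripper's body presses on something with over 40 N, if the wrist force passes 120 N, or if a joint passes its speed limit or range.

## Robot

A 6-joint arm with a two-finger parallel gripper is mounted at the origin on the work surface. World frame = base frame: x ahead of the robot, y to its left, z up, the work surface at z = 0. Lengths are in m, angles in rad, forces in N, time in s.
With the tool pointing down it reaches from about 0.3 to 0.875 m from the base axis. Payload 6.4 kg.
Tool frame: the origin (TCP) lies between the finger pads; the fingertips stand 19 mm ahead of it and the grasp point (between the pads) is the TCP (ctrl.tips_ahead is the z of the fingertips in the tool frame, in m); z points along the fingers, y is the line along which they close (so a half turn about z gives the same grasp; the last joint's range is limited). The gripper opens to 85 mm and grips with 20 to 120 N. Pads are 22 mm wide; open, the fingers measure 114 mm over their backs; the gripper's body (76 mm by 85 mm) begins 54 mm behind the grasp point. The pads swing forward as they close: fully open they stand 13 mm farther back than shut.
Start: joints at [-1.439, 0.181, 1.607, -0, 1.354, -0.206], TCP at [0.191, -0.543, 0.25] pointing down, gripper open.
Joint ranges: [-2.99, 2.99], [-0.89, 2.07], [0.3, 2.58], [-1.14, 4.28], [0, 2.63], [-3.12, 3.12]. Speed limits (rad/s): [2.57, 2.57, 3.01, 3.14, 3.14, 3.14].

## Interface

Orientations are given as a unit quaternion [w, x, y, z].
In Python, from bench import readout, vision, ctrl gives the robot as it stands.
- The arm moves only by the tool play_rows, never from a script. Its arguments are lists of equal length, an entry for each row: "xyz": the shift along the tool's x, y, z in mm, a list of three; "rot": the turn, a rotation vector about the tool's x, y, z in rad, a list of three; "grip": the opening, from 0 (shut) to 1 (fully open). In form: {"xyz": [[x, y, z], ...], "rot": [[rx, ry, rz], ...], "grip": [grip, ...]}. A call has exactly 10 rows; each row is the pose to reach, as a shift and turn from the pose commanded when the call began, along the tool's axes at that moment; what a row does not reach only later rows make up. A row lasts 1/8 s, in which the tool goes at most 62.5 mm and 10.7 degrees, less where a joint would pass 70% of its speed; a pose out of reach is approached as far as the arm can. A call with a gripper value outside its range is refused whole. The fingers move at their own pace and stop on an object; the grip force is fixed at half the most. Time passes only in rows, so rows that repeat a pose let the fingers close, or fill a call up. It gives the time, the measured TCP pose, the force, the opening and the grip force at its end, in the units of the state.
- readout.get_obs(): the state, without advancing time (a new reading comes with each control period).
- vision.camera(name): name is "scene" or "top" or "wrist"; returns a dict with "color" (384x512x3 uint8, red, green, blue), "depth" (384x512 float32, m along the optical axis (not along the pixel's ray), 0 where there is no reading), "camera_matrix" (3x3 intrinsics, pixels), "k1" (the pictures are not rectified: a ray, as slopes to the right and down, at radius r is drawn at 1 + k1 r^2 times it, then the intrinsics apply), "extrinsics" (4x4, takes a point from camera to world coordinates); the wrist camera has in their place "hand_eye" (4x4, takes a point from camera to tool coordinates, whose origin is the TCP and whose axes are the flange's). Camera axes: x right, y down, z forward; pixel columns grow to the right and rows downward; lengths in m; the calibration is good to about 2 mm. A picture is of the moment at which its call begins: read the wrist's pose just before it.
- ctrl.hand_in(): hands the job in; it is judged then, once.
The state is a dict: "time_s": time; "q": joint angles; "dq": joint speeds; "joint_efforts": joint torques, N m; "eef_pos": TCP position; "eef_rot": TCP orientation; "wrist_force": force on the tool from outside, world axes, zero at the start; "torque": the same for the moment, N m; "opening": opening from 0.0 (shut) to 1.0 (fully open); "grasp_force": force on a finger pad.
Only numpy, scipy, OpenCV 4.12 (cv2) and the standard library are available. Lean on these libraries where they do the work, as an engineer would, in place of code of your own. Each camera call takes 0.05 s, during which the arm holds its last target. There are 200 camera calls.

## Working session

There is one attempt and no reset: what is moved stays moved. The work goes in short steps, Python scripts to look and compute and a tool call to move; the robot and the scene stay as the last step left them, time stands still between calls to the robot, and variables do not carry over. Pictures are saved under pics/ and viewed, at most 10 in all, crops included, and the job is handed in when it is done.

Besides the shell and the picture viewer there is one more tool, called as name(argument=value, ...), one argument or row to a line, values as JSON. play_rows: Moves the arm, as the interface text tells. Its arguments: {"type":"object","properties":{"xyz":{"type":"array","items":{"type":"array","items":{"type":"number"}}},"rot":{"type":"array","items":{"type":"array","items":{"type":"number"}}},"grip":{"type":"array","items":{"type":"number"}}},"required":["xyz","rot","grip"]}

```bash
mkdir -p pics; ls; cat > h.py <<'E'
import numpy as np, cv2
from bench import readout, vision, ctrl
from scipy.spatial.transform import Rotation as R
def tool():
    o=readout.get_obs(); w,x,y,z=o["eef_rot"]
    T=np.eye(4);T[:3,:3]=R.from_quat([x,y,z,w]).as_matrix();T[:3,3]=o["eef_pos"];return T,o
def cam(n):
    T,o=tool(); c=vision.camera(n)
    c["E"]=c["extrinsics"] if "extrinsics" in c else T@c["hand_eye"]; c["E"]=np.array(c["E"]); return c
def rays(c,uv):
    K=np.array(c["camera_matrix"]);uv=np.atleast_2d(np.array(uv,float))
    d=np.array([c["k1"],0,0,0,0],float)
    s=cv2.undistortPoints(uv[:,None],K,d)[:,0]
    return s
def onplane(c,uv,z):
    s=rays(c,uv);D=np.c_[s,np.ones(len(s))]@c["E"][:3,:3].T;o=c["E"][:3,3]
    return o+D*((z-o[2])/D[:,2])[:,None]
def depthpt(c,uv):
    s=rays(c,uv);z=np.array([c["depth"][int(round(v)),int(round(u))] for u,v in np.atleast_2d(uv)])
    return (np.c_[s,np.ones(len(s))]*z[:,None])@c["E"][:3,:3].T+c["E"][:3,3]
def proj(c,P):
    P=np.atleast_2d(P);p=(P-c["E"][:3,3])@c["E"][:3,:3]
    s=p[:,:2]/p[:,2:];r2=(s**2).sum(1,keepdims=True);s=s*(1+c["k1"]*r2);K=np.array(c["camera_matrix"])
    return s*[K[0,0],K[1,1]]+K[:2,2]
def save(c,n,box=None,f=1):
    im=c["color"][...,::-1]
    if box: u0,v0,u1,v1=box; im=im[v0:v1,u0:u1]
    cv2.imwrite("pics/"+n,cv2.resize(im,None,fx=f,fy=f,interpolation=cv2.INTER_CUBIC))
E
python3 - <<'E'
from h import *
a=cam("scene");b=cam("top")
cv2.imwrite("pics/a.png",a["color"][...,::-1]);save(b,"b.png",f=1.5)
for c in(a,b):print(c["camera_matrix"],c["k1"],c["E"].round(3))
T,o=tool();print(T.round(3),o["eef_rot"],ctrl.tips_ahead,o["opening"])
E
```

```text
pics
[[435.42166664   0.         264.15690904]
 [  0.         435.42166664 192.93832562]
 [  0.           0.           1.        ]] -0.1466536820254284 [[ 0.475  0.605 -0.639  1.567]
 [ 0.88  -0.341  0.331 -0.534]
 [-0.017 -0.719 -0.694  1.192]
 [ 0.     0.     0.     1.   ]]
[[363.40290203   0.         255.17552221]
 [  0.         363.40290203 196.96644623]
 [  0.           0.           1.        ]] -0.05040764077503761 [[ 0.021 -0.989  0.143  0.39 ]
 [-0.999 -0.025 -0.025  0.003]
 [ 0.028 -0.143 -0.989  1.152]
 [ 0.     0.     0.     1.   ]]
[[ 0.943  0.331 -0.     0.191]
 [ 0.331 -0.943  0.002 -0.542]
 [ 0.    -0.002 -1.     0.249]
 [ 0.     0.     0.     1.   ]] [-7.74526791e-04  9.85768866e-01  1.68104557e-01  1.05817956e-05] 0.019 1.0020962575857715
```

View pics/b.png

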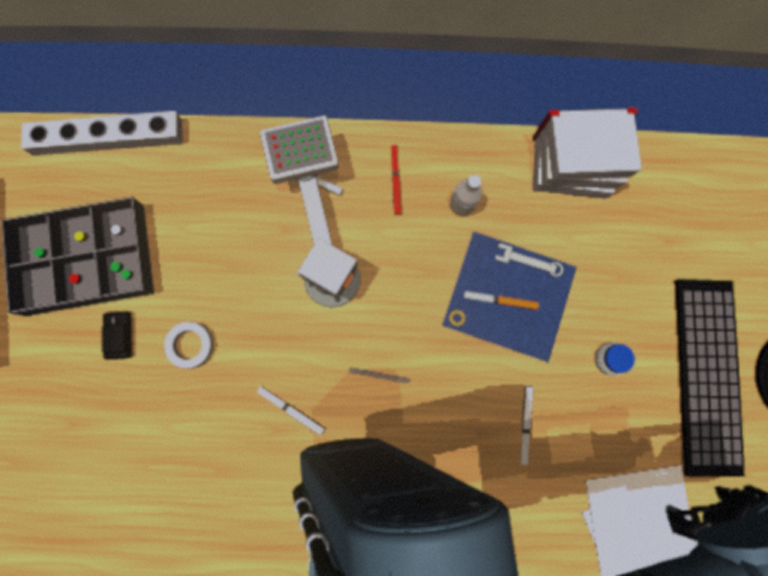

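View pics/a.png

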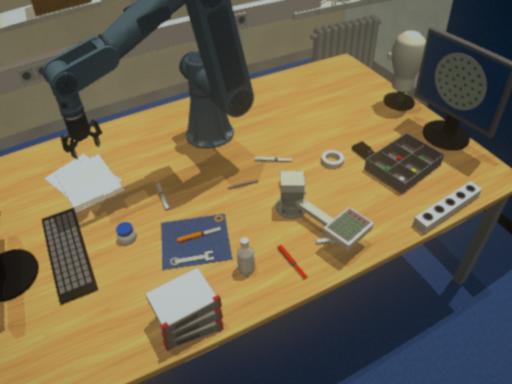

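The only candidates are the orange blade on the mat, top px (334,201), and its look-alikes: a red one at (264,120), and white ones at (194,273) and (351,284). I choose the orange one. The lip shows at top (232,188), so the head's front faces down-right in the image.

```bash
python3 - <<'E'
from h import *
b=cam("top");a=cam("scene")
def rect(P):
    (c,s,ang)=cv2.minAreaRect((P[:,:2]*1000).astype(np.float32));return np.round(c,1),np.round(s,1),round(ang,1)
for n,c in(("top",b),("scene",a)):
    h=cv2.cvtColor(c["color"],cv2.COLOR_RGB2HSV);print(n)
    m=cv2.inRange(h,(100,110,40),(125,255,255))
    k,l,st,ce=cv2.connectedComponentsWithStats(m)
    # mat: component near known pixel
    pix=(340,215) if n=="top" else (180,255)
    li=l[pix[1]-12:pix[1]+12,pix[0]-12:pix[0]+12];i=np.bincount(li[li>0]).argmax()
    v,u=np.where(l==i);P=onplane(c,np.c_[u,v],.003);print("mat",rect(P))
    hull=cv2.convexHull(np.c_[u,v].astype(np.int32));mm=np.zeros(m.shape,np.uint8);cv2.fillConvexPoly(mm,hull,1)
    o=cv2.inRange(h,(5,140,120),(18,255,255))
    v,u=np.where((o>0)&(mm>0));P=onplane(c,np.c_[u,v],.015);print("handle",len(u),rect(P))
    v,u=np.where((mm>0)&(h[...,1]<90));P=onplane(c,np.c_[u,v],.010)
    k,l,st,ce=cv2.connectedComponentsWithStats(((mm>0)&(h[...,1]<90)).astype(np.uint8))
    for i in range(1,k):
        if st[i,4]>20:
            v,u=np.where(l==i);print("grey",ce[i].round(),rect(onplane(c,np.c_[u,v],.010)))
    H,W=c["depth"].shape;vv,uu=np.mgrid[:H,:W];P=depthpt(c,np.c_[uu.ravel(),vv.ravel()]).reshape(H,W,3)
    ctr=np.array(onplane(b,[[218,178]],.151)[0]);d=np.hypot(P[...,0]-ctr[0],P[...,1]-ctr[1])
    m=(d<.09)&(P[...,2]>.142)&(P[...,2]<.165)&(c["depth"]>0)
    print("cap",m.sum(),P[m][:,2].mean(),rect(P[m]), "ray",rect(onplane(c,np.argwhere(m)[:,::-1],.151)))
    m2=(o>0)&(d<.09)
    if m2.sum():print("lip",np.argwhere(m2)[:,::-1].mean(0),onplane(c,np.argwhere(m2)[:,::-1],.117).mean(0))
E
```

```text
top
mat (array([ 558.6, -309.8]), array([206. , 207.6]), 73.0)
handle 123 (array([ 547.7, -311.3]), array([85.3, 14.5]), 82.6)
grey [352. 174.] (array([ 636.6, -338. ]), array([155.3,  38.3]), 73.8)
grey [330. 199.] (array([ 552.8, -283.6]), array([152.4,  25.1]), 81.9)
cap 799 0.1505679342033738 (array([591.4,  84.1]), array([84.1, 76.3]), 61.2) ray (array([590.6,  84. ]), array([84.6, 76.6]), 61.3)
lip [240.79411765 182.94117647] [0.58027936 0.02027419 0.117     ]
sceneTraceback (most recent call last):
  File "<stdin>", line 11, in <module>
ValueError: attempt to get argmax of an empty sequence
```

play_rows(
  xyz=[
    [50, -14, 4],
    [100, -28, 8],
    [150, -42, 12],
    [200, -56, 16],
    [250, -70, 20],
    [300, -84, 24],
    [350, -98, 28],
    [420, -117, 30],
    [420, -117, 30],
    [420, -117, 30],
  ],
  rot=[
    [0, 0, -0.14],
    [0, 0, -0.28],
    [0, 0, -0.42],
    [0, 0, -0.56],
    [0, 0, -0.7],
    [0, 0, -0.84],
    [0, 0, -0.98],
    [0, 0, -1.1],
    [0, 0, -1.1],
    [0, 0, -1.1],
  ],
  grip=[1, 1, 1, 0.6, 0.6, 0.6, 0.6, 0.6, 0.6, 0.6],
)

```text
time_s: 1.45
eef_pos: [0.5481, -0.2924, 0.2198]
eef_rot: [-0.0, 0.752, 0.659, -0.0]
wrist_force: [-0.1, 0.4, 0.3]
opening: 0.598
grasp_force: 0.0
```

```bash
python3 - <<'E'
from h import *
c=cam("wrist");T,o=tool();print(T.round(4),o["opening"],o["time_s"],np.array(c["hand_eye"]).round(3))
h=cv2.cvtColor(c["color"],cv2.COLOR_RGB2HSV)
o=cv2.inRange(h,(5,140,100),(20,255,255))
k,l,st,ce=cv2.connectedComponentsWithStats(o)
for i in range(1,k):
    if st[i,4]>150:
        v,u=np.where(l==i);P=onplane(c,np.c_[u,v],.014)*1000
        print(st[i],ce[i].round(),cv2.minAreaRect(P[:,:2].astype(np.float32)))
save(c,"w1.png",f=1.5)
E
```

```text
[[ 1.331e-01  9.911e-01 -1.000e-03  5.474e-01]
 [ 9.911e-01 -1.331e-01  1.000e-04 -2.932e-01]
 [-1.000e-04 -1.000e-03 -1.000e+00  2.199e-01]
 [ 0.000e+00  0.000e+00  0.000e+00  1.000e+00]] 0.6043629148170985 1.5 [[-0.    -0.953 -0.302  0.077]
 [ 1.     0.    -0.001  0.   ]
 [ 0.001 -0.302  0.953 -0.124]
 [ 0.     0.     0.     1.   ]]
[ 255  148   15   79 1115] [262. 187.] ((549.046142578125, -312.8419494628906), (85.6409683227539, 14.67338752746582), 82.23970031738281)
```

View pics/w1.png

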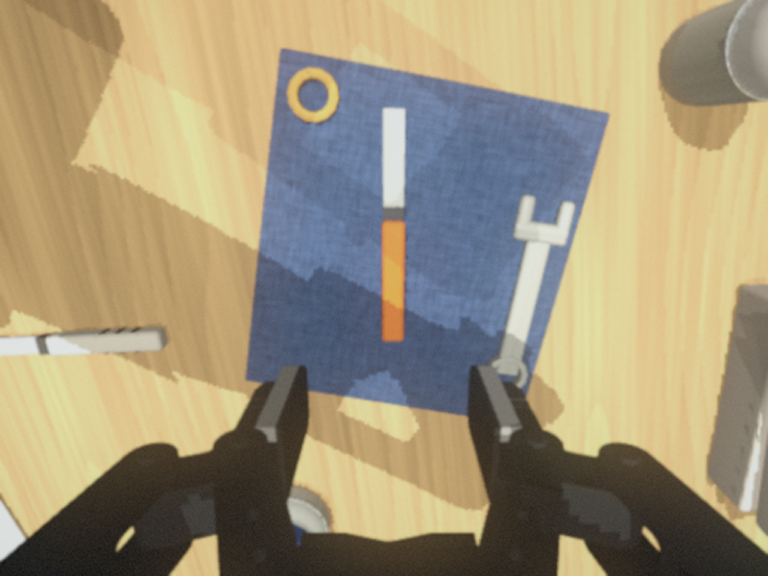

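The wrist picture shows the orange handle at (393,280), with the blade pointing up towards (394,110). The spanner, at (530,290), is well to the right. I'll descend partway and recheck.

play_rows(
  xyz=[
    [-1, 1, 25],
    [-2, 2, 50],
    [-3, 4, 80],
    [-3, 4, 105],
    [-3, 4, 125],
    [-3, 4, 130],
    [-3, 4, 130],
    [-3, 4, 130],
    [-3, 4, 130],
    [-3, 4, 130],
  ],
  rot=[
    [0, 0, 0],
    [0, 0, 0],
    [0, 0, 0],
    [0, 0, 0],
    [0, 0, 0],
    [0, 0, 0],
    [0, 0, 0],
    [0, 0, 0],
    [0, 0, 0],
    [0, 0, 0],
  ],
  grip=[0.55, 0.55, 0.55, 0.55, 0.55, 0.55, 0.55, 0.55, 0.55, 0.55],
)

```text
time_s: 2.75
eef_pos: [0.5519, -0.2965, 0.0909]
eef_rot: [0.0, 0.752, 0.659, 0.0]
wrist_force: [-0.4, -0.4, -0.5]
opening: 0.551
grasp_force: 0.0
```

```bash
python3 - <<'E'
from h import *
c=cam("wrist");T,o=tool();print(T.round(4)[:3,3],o["opening"],o["time_s"])
h=cv2.cvtColor(c["color"],cv2.COLOR_RGB2HSV)
o=cv2.inRange(h,(5,140,90),(20,255,255))
k,l,st,ce=cv2.connectedComponentsWithStats(o)
for i in range(1,k):
    if st[i,4]>300:
        v,u=np.where(l==i)
        for z in(.014,.017):
            P=onplane(c,np.c_[u,v],z);r=cv2.minAreaRect((P[:,:2]*1000).astype(np.float32));
            L=((P-T[:3,3])@T[:3,:3])*1000
            print(st[i],r,L.min(0).round(1),L.max(0).round(1),L[:,1].mean())
# blade steel: bright low-sat above
m=((h[...,1]<60)&(h[...,2]>140)).astype(np.uint8);k,l,st,ce=cv2.connectedComponentsWithStats(m)
for i in range(1,k):
    if st[i,4]>300:
        v,u=np.where(l==i);L=((onplane(c,np.c_[u,v],.011)-T[:3,3])@T[:3,:3])*1000;print("grey",L.min(0).round(1),L.max(0).round(1),st[i])
E
```

```text
[ 0.5519 -0.2965  0.0907] 0.5514092670691846 2.8
[ 245  175   24  120 2699] ((548.842529296875, -313.3150634765625), (87.74867248535156, 15.507806777954102), 82.49669647216797) [-60.9  -8.6  76.7] [26.8  7.  76.7] -0.7451064290173545
[ 245  175   24  120 2699] ((549.04736328125, -311.9170227050781), (86.4348373413086, 15.275647163391113), 82.49671936035156) [-58.8  -8.4  73.7] [27.6  6.9 73.7] -0.7263146853305491
grey [36.5 -8.3 79.7] [99.9  7.1 79.7] [ 244   51   27  109 2744]
grey [-69.5  81.1  79.8] [ 44.9 122.6  79.8] [ 369  146   81  156 4610]
grey [ -71.2 -194.3   79.6] [ -54.4 -173.5   79.6] [  0 282  26  20 456]
```

play_rows(
  xyz=[
    [0, -1, 25],
    [0, -1, 45],
    [0, -1, 58],
    [0, -1, 65],
    [0, -1, 67],
    [0, -1, 67],
    [0, -1, 67],
    [0, -1, 67],
    [0, -1, 67],
    [0, -1, 67],
  ],
  rot=[
    [0, 0, 0],
    [0, 0, 0],
    [0, 0, 0],
    [0, 0, 0],
    [0, 0, 0],
    [0, 0, 0],
    [0, 0, 0],
    [0, 0, 0],
    [0, 0, 0],
    [0, 0, 0],
  ],
  grip=[0.5, 0.5, 0.5, 0.5, 0.5, 0.5, 0, 0, 0, 0],
)

```text
time_s: 4.05
eef_pos: [0.5512, -0.2967, 0.0242]
eef_rot: [0.001, 0.753, 0.659, 0.0]
wrist_force: [-0.7, 0.7, 5.9]
opening: 0.164
grasp_force: 61.2
```

play_rows(
  xyz=[
    [0, 0, -25],
    [0, 0, -70],
    [15, -5, -110],
    [55, -17, -140],
    [100, -31, -150],
    [145, -46, -150],
    [190, -60, -150],
    [220, -70, -150],
    [227, -72, -150],
    [227, -72, -150],
  ],
  rot=[
    [0, 0, 0],
    [0, 0, 0],
    [0, 0, 0.04],
    [0, 0, 0.1],
    [0, 0, 0.18],
    [0, 0, 0.26],
    [0, 0, 0.34],
    [0, 0, 0.37],
    [0, 0, 0.37],
    [0, 0, 0.37],
  ],
  grip=[0, 0, 0, 0, 0, 0, 0, 0, 0, 0],
)

```text
time_s: 5.3
eef_pos: [0.5095, -0.0619, 0.1733]
eef_rot: [0.0, 0.861, 0.509, -0.0]
wrist_force: [0.8, -0.6, 0.2]
opening: 0.162
grasp_force: 60.4
```

```bash
python3 - <<'E'
from h import *
c=cam("wrist");T,o=tool();print(T.round(4),o["opening"],o["time_s"])
save(c,"w2.png",f=1.5)
np.savez("w2.npz",**{k:c[k] for k in c if k!="E"},E=c["E"],T=T)
h=cv2.cvtColor(c["color"],cv2.COLOR_RGB2HSV)
o=cv2.inRange(h,(5,150,100),(20,255,255))
k,l,st,ce=cv2.connectedComponentsWithStats(o)
for i in range(1,k):
    if st[i,4]>80: print(st[i],ce[i])
H,W=c["depth"].shape;vv,uu=np.mgrid[:H,:W];P=depthpt(c,np.c_[uu.ravel(),vv.ravel()])
m=(c["depth"].ravel()>0)&(P[:,2]>.145)&(P[:,2]<.157)&(np.hypot(P[:,0]-.591,P[:,1]-.084)<.08)
q=P[m];print(m.sum(),q[:,2].mean(),cv2.minAreaRect((q[:,:2]*1000).astype(np.float32)))
L=(P-T[:3,3])@T[:3,:3]*1000
m=(c["depth"].ravel()>0)&(L[:,0]>60)&(L[:,0]<115)&(abs(L[:,1])<20)&(L[:,2]>5)&(L[:,2]<30)
q=L[m];print("blade",q.min(0),q.max(0),np.polyfit(q[:,0],q[:,2],1),np.polyfit(q[:,0],q[:,1],1),q[:,1].mean())
E
```

```text
[[ 4.818e-01  8.763e-01  2.000e-04  5.096e-01]
 [ 8.763e-01 -4.818e-01 -5.000e-04 -6.250e-02]
 [-3.000e-04  4.000e-04 -1.000e+00  1.733e-01]
 [ 0.000e+00  0.000e+00  0.000e+00  1.000e+00]] 0.15961479874505627 5.35
[229   0  62   4 246] [259.5          1.48780488]
[ 241  212   36  149 4781] [258.42271491 283.80673499]
0 nan ((0.0, 0.0), (0.0, 0.0), 0.0)
blade [60.01151171 -7.15522994 10.91039981] [100.05657096   6.99163568  15.4124249 ] [-2.12892169e-03  1.33771273e+01] [ 0.00209248 -0.26675414] -0.09757537118710743<stdin>:12: RuntimeWarning: Mean of empty slice.
  ret = ret.dtype.type(ret / rcount)
```

View pics/w2.png

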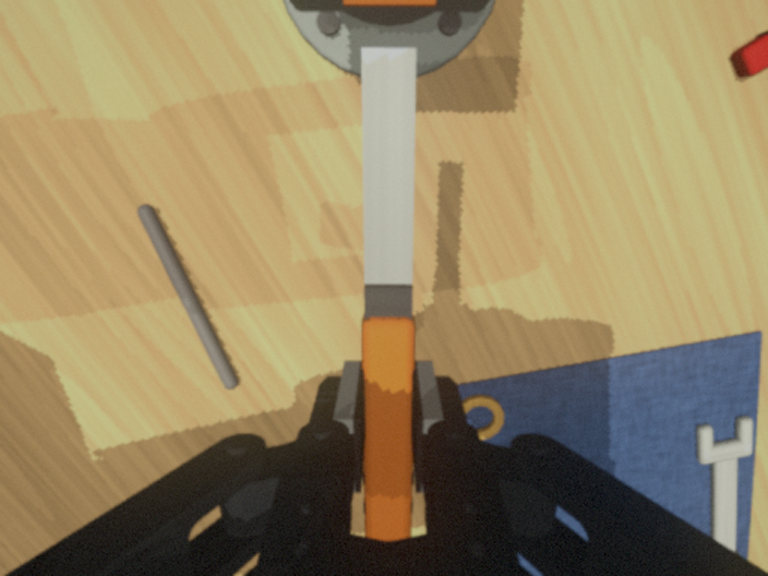

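The blade sits straight in the hand, its tip at (388,48). The lip's front edge is at (390,5), dead ahead.

```bash
python3 - <<'E'
from h import *
d=np.load("w2.npz");c={k:d[k] for k in d.files};c["k1"]=float(c["k1"]);T=c["T"]
h=cv2.cvtColor(c["color"],cv2.COLOR_RGB2HSV)
o=cv2.inRange(h,(5,150,100),(20,255,255));o[10:]=0
v,u=np.where(o>0)
L=(onplane(c,np.c_[u,v],.118)-T[:3,3])@T[:3,:3]*1000
print(L.min(0),L.max(0))
for uu in range(230,291,8):
    vs=v[u==uu]
    if len(vs):print(uu,vs.max(),((onplane(c,[[uu,vs.max()+.5]],.115)-T[:3,3])@T[:3,:3]*1000).round(1))
b=cam("top");h=cv2.cvtColor(b["color"],cv2.COLOR_RGB2HSV)
H,W=b["depth"].shape;vv,uu=np.mgrid[:H,:W];P=depthpt(b,np.c_[uu.ravel(),vv.ravel()])
m=(b["depth"].ravel()>0)&(P[:,2]>.14)&(P[:,2]<.16)&(np.hypot(P[:,0]-.591,P[:,1]-.084)<.07)
m=m.reshape(H,W);v,u=np.where(m);print(m.sum(),cv2.minAreaRect((onplane(b,np.c_[u,v],.151)[:,:2]*1000).astype(np.float32)),P[m.ravel(),2].mean())
s=cam("scene");P=depthpt(s,np.c_[uu.ravel(),vv.ravel()])
m=(s["depth"].ravel()>0)&(P[:,2]>.143)&(P[:,2]<.16)&(np.hypot(P[:,0]-.591,P[:,1]-.084)<.07)
m=m.reshape(H,W);v,u=np.where(m);print(m.sum(),cv2.minAreaRect((onplane(s,np.c_[u,v],.151)[:,:2]*1000).astype(np.float32)),P[m.ravel(),2].mean())
E
```

```text
[119.68863174 -14.69214132  55.25016607] [121.05668637  15.18069747  55.26370172]
230 3 [[120.2 -14.5  58.3]]
238 3 [[120.2 -10.5  58.3]]
246 3 [[120.2  -6.5  58.3]]
254 3 [[120.2  -2.5  58.3]]
262 3 [[120.2   1.5  58.3]]
270 3 [[120.2   5.5  58.3]]
278 3 [[120.2   9.5  58.3]]
286 3 [[120.2  13.5  58.3]]
805 ((584.1878051757812, 72.48636627197266), (111.03639221191406, 76.72736358642578), 61.2708740234375) 0.15055527422795706
369 ((588.7462768554688, 72.14830780029297), (110.85985565185547, 84.84275817871094), 60.5858268737793) 0.15239892054447693
```

play_rows(
  xyz=[
    [0, 0, 10],
    [0, 0, 22],
    [3, 0, 34],
    [6, 0, 42],
    [10, 0, 47],
    [12, 0, 47],
    [12, 0, 47],
    [12, 0, 47],
    [12, 0, 47],
    [12, 0, 47],
  ],
  rot=[
    [0, 0, 0],
    [0, 0, 0],
    [0, 0, 0],
    [0, 0, 0],
    [0, 0, 0],
    [0, 0, 0],
    [0, 0, 0],
    [0, 0, 0],
    [0, 0, 0],
    [0, 0, 0],
  ],
  grip=[0, 0, 0, 0, 0, 0, 0, 0, 0, 0],
)

```text
time_s: 6.7
eef_pos: [0.5152, -0.0513, 0.1265]
eef_rot: [0.0, 0.861, 0.509, 0.0]
wrist_force: [0.1, -0.1, -1.0]
opening: 0.164
grasp_force: 60.4
```

```bash
python3 - <<'E'
from h import *
c=cam("wrist");T,o=tool();print(T[:3,3].round(4),o["time_s"],o["wrist_force"])
h=cv2.cvtColor(c["color"],cv2.COLOR_RGB2HSV)
H,W=c["depth"].shape;vv,uu=np.mgrid[:H,:W];P=depthpt(c,np.c_[uu.ravel(),vv.ravel()]);L=((P-T[:3,3])@T[:3,:3]*1000).reshape(H,W,3)
o=cv2.inRange(h,(5,150,100),(20,255,255));o[30:]=0
v,u=np.where((o>0)&(c["depth"]>0))
q=L[v,u];print("lip",len(q),v.min(),v.max(),np.median(q,0).round(1),q.min(0).round(1),q.max(0).round(1))
e=v.max();print("row med",[(r,np.median(L[v[v==r],u[v==r],2]).round(2)) for r in range(v.min(),e+1)])
m=(L[...,0]>75)&(L[...,0]<102)&(abs(L[...,1])<6)&(L[...,2]<20)&(L[...,2]>5)
q=L[m];print("blade",np.median(q,0).round(2),q[:,0].max(),np.polyfit(q[:,0],q[:,2],1))
save(c,"w3.png",box=(150,0,366,120),f=3)
E
```

```text
[ 0.5152 -0.0513  0.1264] 6.75 [-0.45330155 -0.83109475 -0.57208771]
lip 585 0 6 [108.3   0.9   8.5] [107.  -14.5   6.6] [113.7  18.7  34.1]
row med [(0, np.float64(8.57)), (1, np.float64(8.44)), (2, np.float64(8.55)), (3, np.float64(8.46)), (4, np.float64(8.36)), (5, np.float64(8.42)), (6, np.float64(8.81))]
blade [87.86  0.14 13.11] 99.58524003419214 [4.26259817e-04 1.30753833e+01]
```

View pics/w3.png

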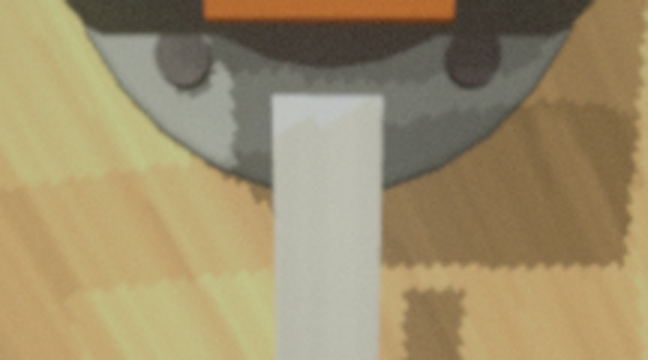

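The tip is at crop (327,95), centred under the orange lip at (330,20), and about 1 mm high. I'll lower 1 mm and insert 24 mm.

play_rows(
  xyz=[
    [0, 0, 1],
    [4, 0, 1],
    [8, 0, 1],
    [11, 0, 1],
    [14, 0, 1],
    [17, 0, 1],
    [20, 0, 1],
    [22, 0, 1],
    [24, 0, 1],
    [24, 0, 1],
  ],
  rot=[
    [0, 0, 0],
    [0, 0, 0],
    [0, 0, 0],
    [0, 0, 0],
    [0, 0, 0],
    [0, 0, 0],
    [0, 0, 0],
    [0, 0, 0],
    [0, 0, 0],
    [0, 0, 0],
  ],
  grip=[0, 0, 0, 0, 0, 0, 0, 0, 0, 0],
)

```text
time_s: 8.0
eef_pos: [0.5268, -0.0301, 0.1253]
eef_rot: [0.0, 0.861, 0.509, -0.0]
wrist_force: [-0.3, 0.3, -1.4]
opening: 0.166
grasp_force: 60.4
```

play_rows(
  xyz=[
    [0, 0, -3],
    [0, 0, -8],
    [1, 0, -14],
    [2, 0, -20],
    [4, 0, -27],
    [7, 0, -34],
    [10, 0, -41],
    [14, 0, -48],
    [19, 0, -54],
    [25, 0, -60],
  ],
  rot=[
    [0, 0, 0],
    [0, 0, 0],
    [0, 0, 0],
    [0, 0, 0],
    [0, 0, 0],
    [0, 0, 0],
    [0, 0, 0],
    [0, 0, 0],
    [0, 0, 0],
    [0, 0, 0],
  ],
  grip=[0, 0, 0, 0, 0, 0, 0, 0, 0, 0],
)

```text
time_s: 9.25
eef_pos: [0.5389, -0.008, 0.1857]
eef_rot: [0.0, 0.861, 0.509, -0.0]
wrist_force: [-0.3, -0.1, -0.8]
opening: 0.167
grasp_force: 60.3
```

```bash
python3 - <<'E'
from h import *
T,o=tool();print(T[:3,3].round(4),o["time_s"],o["wrist_force"])
c=cam("wrist");s=cam("scene")
x=cv2.resize(s["color"][140:240,240:380],(560,400),interpolation=cv2.INTER_CUBIC)
y=cv2.resize(c["color"][:300,:],(800*0+512,300))
y=cv2.copyMakeBorder(y,0,0,0,48,cv2.BORDER_CONSTANT)
cv2.imwrite("pics/w4.png",cv2.resize(np.vstack([x,y]),None,fx=.8,fy=.8)[...,::-1])
E
```

```text
[ 0.5389 -0.008   0.1857] 9.25 [-0.33821275 -0.08294796 -0.81054955]
```

View pics/w4.png

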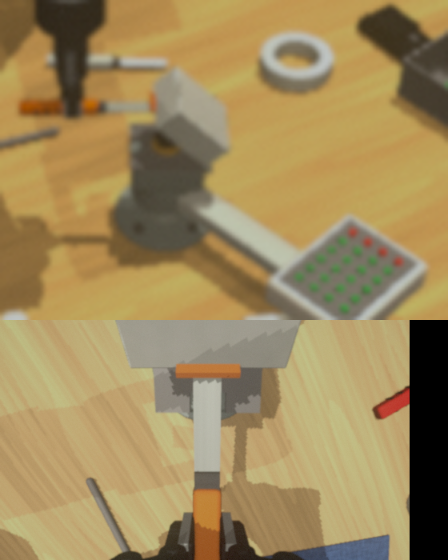

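The cap is up about 45° on the blade, with the lip at (155,102) resting on the steel. I'll continue over the tipping point.

play_rows(
  xyz=[
    [6, 0, -5],
    [12, 0, -10],
    [18, 0, -14],
    [24, 0, -17],
    [30, 0, -19],
    [37, 0, -22],
    [44, 0, -24],
    [52, 0, -25],
    [58, 0, -25],
    [58, 0, -25],
  ],
  rot=[
    [0, 0, 0],
    [0, 0, 0],
    [0, 0, 0],
    [0, 0, 0],
    [0, 0, 0],
    [0, 0, 0],
    [0, 0, 0],
    [0, 0, 0],
    [0, 0, 0],
    [0, 0, 0],
  ],
  grip=[0, 0, 0, 0, 0, 0, 0, 0, 0, 0],
)

```text
time_s: 10.6
eef_pos: [0.5669, 0.0429, 0.2101]
eef_rot: [-0.0, 0.861, 0.509, -0.0]
wrist_force: [0.4, 0.1, -3.4]
opening: 0.169
grasp_force: 60.1
```

```bash
python3 - <<'E'
from h import *
T,o=tool();print(T[:3,3].round(4),o["time_s"],o["wrist_force"])
c=cam("wrist");s=cam("scene")
x=cv2.resize(s["color"][140:240,240:380],(560,400),interpolation=cv2.INTER_CUBIC)
y=cv2.copyMakeBorder(c["color"][:300,:],0,0,0,48,cv2.BORDER_CONSTANT)
cv2.imwrite("pics/w5.png",cv2.resize(np.vstack([x,y]),None,fx=.8,fy=.8)[...,::-1])
E
```

```text
[0.5669 0.0429 0.2101] 10.6 [ 0.38583351  0.07281241 -3.42615198]
```

View pics/w5.png

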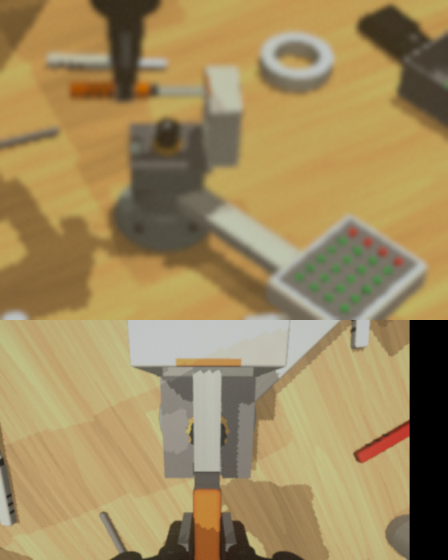

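The cap stands at about 90°, its front wall resting on the blade at scene crop (210,85). I'll lower the blade a little and withdraw it so the cap falls back.

play_rows(
  xyz=[
    [0, 0, 4],
    [0, 0, 8],
    [0, 0, 12],
    [-6, 0, 14],
    [-14, 0, 14],
    [-24, 0, 14],
    [-36, 0, 12],
    [-50, 0, 8],
    [-65, 0, 4],
    [-80, 0, 0],
  ],
  rot=[
    [0, 0, 0],
    [0, 0, 0],
    [0, 0, 0],
    [0, 0, 0],
    [0, 0, 0],
    [0, 0, 0],
    [0, 0, 0],
    [0, 0, 0],
    [0, 0, 0],
    [0, 0, 0],
  ],
  grip=[0, 0, 0, 0, 0, 0, 0, 0, 0, 0],
)

```text
time_s: 11.95
eef_pos: [0.5277, -0.0286, 0.2108]
eef_rot: [0.0, 0.861, 0.509, 0.0]
wrist_force: [-0.1, -0.0, -1.4]
opening: 0.165
grasp_force: 60.4
```

```bash
cat > cap.py <<'E'
from h import *
T,o=tool();print(T[:3,3].round(4),o["time_s"],o["wrist_force"])
b=cam("top");H,W=b["depth"].shape;vv,uu=np.mgrid[:H,:W];P=depthpt(b,np.c_[uu.ravel(),vv.ravel()])
ph=np.radians(61.2);ex=np.array([np.cos(ph),np.sin(ph)]);d=(P[:,:2]-[.5907,.084]);x=d@ex;y=d@[-ex[1],ex[0]]
m=(b["depth"].ravel()>0)&(abs(y)<.03)&(x>-.05)&(x<.14)
for lo in np.arange(-.05,.14,.01):
    q=m&(x>=lo)&(x<lo+.01);print(round(lo,2),np.median(P[q,2]).round(3) if q.any() else None,end="; ")
E
python3 cap.py
```

```text
[ 0.5277 -0.0286  0.2108] 11.95 [-0.10850331 -0.01773143 -1.44618702]
-0.05 0.01; -0.04 None; -0.03 None; -0.02 0.117; -0.01 0.12; 0.0 0.12; 0.01 0.116; 0.02 0.115; 0.03 0.115; 0.04 0.114; 0.05 0.098; 0.06 0.09; 0.07 0.096; 0.08 0.102; 0.09 0.108; 0.1 0.114; 0.11 0.123; 0.12 0.134; 0.13 0.129;
```

The depth profile shows the cap folded fully back. Now the blade goes back to the mat.

play_rows(
  xyz=[
    [-30, 20, 5],
    [-65, 43, 15],
    [-100, 67, 30],
    [-135, 90, 50],
    [-170, 114, 75],
    [-200, 134, 100],
    [-220, 147, 120],
    [-224, 150, 130],
    [-224, 150, 130],
    [-224, 150, 130],
  ],
  rot=[
    [0, 0, -0.05],
    [0, 0, -0.1],
    [0, 0, -0.16],
    [0, 0, -0.22],
    [0, 0, -0.28],
    [0, 0, -0.34],
    [0, 0, -0.37],
    [0, 0, -0.37],
    [0, 0, -0.37],
    [0, 0, -0.37],
  ],
  grip=[0, 0, 0, 0, 0, 0, 0, 0, 0, 0],
)

```text
time_s: 13.25
eef_pos: [0.5521, -0.2953, 0.0812]
eef_rot: [0.0, 0.752, 0.659, 0.0]
wrist_force: [0.8, 0.6, -1.4]
opening: 0.167
grasp_force: 60.4
```

```bash
python3 - <<'E'
from h import *
c=cam("wrist");T,o=tool();print(T[:3,3].round(4),o["time_s"],o["wrist_force"])
H,W=c["depth"].shape;vv,uu=np.mgrid[:H,:W];P=depthpt(c,np.c_[uu.ravel(),vv.ravel()]);L=(P-T[:3,3])@T[:3,:3]*1000
m=(c["depth"].ravel()>0)&(L[:,0]>40)&(L[:,0]<102)&(abs(L[:,1])<20)&(L[:,2]>5)&(L[:,2]<30)
q=L[m];print("blade",q[:,0].max(),np.polyfit(q[:,0],q[:,2],1),q[:,1].mean())
E
```

```text
[ 0.5523 -0.2954  0.0814] 13.3 [ 0.52089753 -0.44234456 -1.08552109]
blade 99.62173745648951 [-2.48023604e-03  1.36079519e+01] 0.13611134039044118
```

play_rows(
  xyz=[
    [0, 0, 20],
    [0, 0, 36],
    [0, 0, 47],
    [0, 0, 53],
    [0, 0, 56],
    [0, 0, 57],
    [0, 0, 57],
    [0, 0, 57],
    [0, 0, 57],
    [0, 0, 57],
  ],
  rot=[
    [0, 0, 0],
    [0, 0, 0],
    [0, 0, 0],
    [0, 0, 0],
    [0, 0, 0],
    [0, 0, 0],
    [0, 0, 0],
    [0, 0, 0],
    [0, 0, 0],
    [0, 0, 0],
  ],
  grip=[0, 0, 0, 0, 0, 0, 0, 0.2, 0.35, 0.5],
)

```text
time_s: 14.55
eef_pos: [0.5517, -0.2963, 0.0233]
eef_rot: [0.0, 0.753, 0.659, 0.0]
wrist_force: [-0.1, 0.1, 0.1]
opening: 0.498
grasp_force: 0.0
```

play_rows(
  xyz=[
    [0, 0, -20],
    [0, 0, -70],
    [10, 0, -125],
    [50, -2, -175],
    [105, -4, -205],
    [160, -5, -212],
    [215, -7, -212],
    [270, -9, -212],
    [325, -10, -212],
    [382, -12, -212],
  ],
  rot=[
    [0, 0, 0],
    [0, 0, 0],
    [0, 0, 0],
    [0, 0, 0],
    [0, 0, 0],
    [0, 0, 0],
    [0, 0, 0],
    [0, 0, 0],
    [0, 0, 0],
    [0, 0, 0],
  ],
  grip=[0.5, 0.5, 0.5, 0.5, 0.5, 0.5, 0.5, 0.5, 0.5, 0.5],
)

```text
time_s: 15.8
eef_pos: [0.5906, 0.0858, 0.2372]
eef_rot: [0.001, 0.753, 0.658, 0.001]
wrist_force: [0.8, -0.1, 0.6]
opening: 0.501
grasp_force: 0.0
```

```bash
python3 - <<'E'
from h import *
T,o=tool();print(T[:3,3].round(4),o["time_s"],o["dq"],o["q"])
c=cam("wrist");T,o=tool()
np.savez("w6.npz",**{k:c[k] for k in c if k!="E"},E=c["E"],T=T)
b=cam("top")
x=cv2.resize(b["color"][140:260,170:400],None,fx=2,fy=2,interpolation=cv2.INTER_CUBIC)
x=cv2.copyMakeBorder(x,0,0,0,512-x.shape[1],cv2.BORDER_CONSTANT)
cv2.imwrite("pics/w6.png",np.vstack([c["color"][:350],x])[...,::-1])
g=cv2.cvtColor(c["color"],cv2.COLOR_RGB2HSV)
H,W=c["depth"].shape;vv,uu=np.mgrid[:H,:W];P=depthpt(c,np.c_[uu.ravel(),vv.ravel()])
m=(c["depth"].ravel()>0)&(P[:,2]>.137)&(P[:,2]<.152)&(np.hypot(P[:,0]-.591,P[:,1]-.084)<.025)
m=m.reshape(H,W).astype(np.uint8);v,u=np.where(m);Q=onplane(c,np.c_[u,v],.145)*1000
print(m.sum(),np.median(P[m.ravel()>0,2]),cv2.minEnclosingCircle(Q[:,:2].astype(np.float32)),Q.mean(0))
h=cv2.cvtColor(b["color"],cv2.COLOR_RGB2HSV);o=cv2.inRange(h,(5,140,120),(18,255,255));o[:150]=0;o[:,:300]=0;o[250:]=0;o[:,400:]=0
v,u=np.where(o>0);v0=(u>308)&(u<368);print(cv2.minAreaRect((onplane(b,np.c_[u,v],.015)[v0,:2]*1000).astype(np.float32)))
E
```

```text
[0.5906 0.0858 0.2372] 15.8 [ 0.78995265  0.19615452 -0.23646845 -0.00107642  0.03715073  0.78291219] [-5.44329753e-02  2.38596555e-01  1.56540665e+00 -6.57788172e-05
  1.33523164e+00  7.87892379e-02]
1131 0.14473331686768554 ((590.7945556640625, 86.09220123291016), 14.59129810333252) [590.90949062  86.33002814 145.        ]
((521.3753662109375, -270.1246643066406), (61.48906707763672, 167.38836669921875), 33.452945709228516)
```

View pics/w6.png

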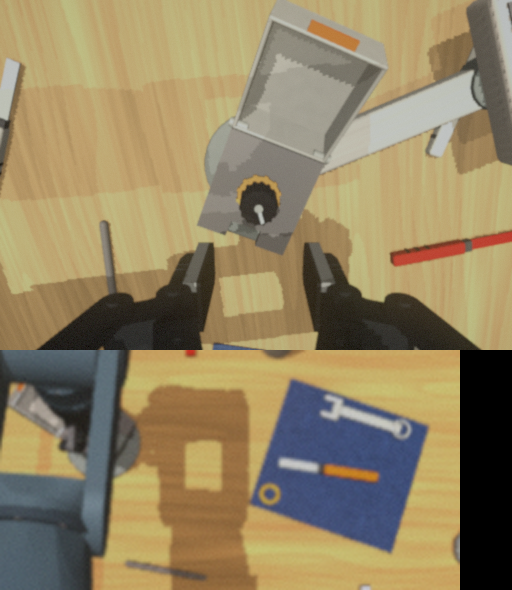

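The blade lies flat on the mat again and the cap is folded back. The screw is at wrist (258,200), its white line pointing down. I'll descend partway and recentre once still.

play_rows(
  xyz=[
    [0, 0, 0],
    [0, 0, 15],
    [0, 0, 30],
    [0, 0, 40],
    [0, 0, 45],
    [0, 0, 45],
    [0, 0, 45],
    [0, 0, 45],
    [0, 0, 45],
    [0, 0, 45],
  ],
  rot=[
    [0, 0, 0],
    [0, 0, 0],
    [0, 0, 0],
    [0, 0, 0],
    [0, 0, 0],
    [0, 0, 0],
    [0, 0, 0],
    [0, 0, 0],
    [0, 0, 0],
    [0, 0, 0],
  ],
  grip=[0.5, 0.5, 0.5, 0.5, 0.5, 0.5, 0.5, 0.5, 0.5, 0.5],
)

```text
time_s: 17.15
eef_pos: [0.5905, 0.0841, 0.1905]
eef_rot: [0.0, 0.752, 0.659, 0.0]
wrist_force: [-0.5, -0.1, -0.4]
opening: 0.497
grasp_force: 0.0
```

```bash
cat > scr.py <<'E'
from h import *
c=cam("wrist");T,o=tool();print(T[:3,3].round(4),o["time_s"],np.degrees(np.arctan2(T[1,0],T[0,0])),o["torque"])
H,W=c["depth"].shape;vv,uu=np.mgrid[:H,:W];P=depthpt(c,np.c_[uu.ravel(),vv.ravel()])
m=(c["depth"].ravel()>0)&(P[:,2]>.137)&(P[:,2]<.152)&(np.hypot(P[:,0]-.591,P[:,1]-.084)<.02)
m=m.reshape(H,W);v,u=np.where(m);Q=onplane(c,np.c_[u,v],.145)*1000
ce,r=cv2.minEnclosingCircle(Q[:,:2].astype(np.float32));print(m.sum(),np.median(P[m.ravel(),2]),ce,r)
L=(np.array([*ce,145])/1000-T[:3,3])@T[:3,:3]*1000;print("centre in tool",L.round(1))
h=cv2.cvtColor(c["color"],cv2.COLOR_RGB2HSV);w=m&(h[...,2]>130)&(h[...,1]<80)
v,u=np.where(w)
if len(u)>5:
    A=onplane(c,np.c_[u,v],.145)*1000;k=np.hypot(A[:,0]-ce[0],A[:,1]-ce[1])<12;A=A[k]
    d=A[:,:2].mean(0)-ce;_,_,vt=np.linalg.svd(A[:,:2]-A[:,:2].mean(0));ax=vt[0]*np.sign(vt[0]@d);print("line",k.sum(),d,"deg",np.degrees(np.arctan2(ax[1],ax[0])))
E
python3 scr.py
```

```text
[0.5904 0.0841 0.1904] 17.2 82.38224875205785 [-0.00836485  0.02372403 -0.043514  ]
1728 0.14474073727328074 (590.6199340820312, 86.68302154541016) 14.949359893798828
centre in tool [ 2.6 -0.2 45.4]
line 136 [ 0.41530243 -4.83557061] deg -83.22882998715073
```

play_rows(
  xyz=[
    [0, 0, 15],
    [0, 0, 30],
    [0.5, 0, 40],
    [0.5, 0, 46],
    [0.5, 0, 49],
    [0.5, 0, 49],
    [0.5, 0, 49],
    [0.5, 0, 49],
    [0.5, 0, 49],
    [0.5, 0, 49],
  ],
  rot=[
    [0, 0, 0],
    [0, 0, 0],
    [0, 0, 0],
    [0, 0, 0],
    [0, 0, 0],
    [0, 0, 0],
    [0, 0, 0],
    [0, 0, 0],
    [0, 0, 0],
    [0, 0, 0],
  ],
  grip=[0.5, 0.5, 0.5, 0.5, 0.5, 0.5, 0, 0, 0, 0],
)

```text
time_s: 18.45
eef_pos: [0.5906, 0.0846, 0.1421]
eef_rot: [0.0, 0.753, 0.659, 0.0]
wrist_force: [-3.5, -0.2, 5.6]
opening: 0.282
grasp_force: 59.0
```

```bash
python3 scr.py
```

```text
[0.5906 0.0846 0.1421] 18.5 82.38564492861333 [0.04491671 0.50378898 0.02448668]
3488 0.14480940861811392 (591.3090209960938, 86.03643798828125) 20.167272567749023
centre in tool [ 1.5  0.5 -2.9]
line 104 [-0.16910985 -6.15152912] deg -78.2809288709274
```

play_rows(
  xyz=[
    [0, 0, 0],
    [0, 0, 0],
    [0, 0, 0],
    [0, 0, 0],
    [0, 0, 0],
    [0, 0, 0],
    [0, 0, 0],
    [0, 0, 0],
    [0, 0, 0],
    [0, 0, 0],
  ],
  rot=[
    [0, 0, 0.06],
    [0, 0, 0.12],
    [0, 0, 0.18],
    [0, 0, 0.24],
    [0, 0, 0.3],
    [0, 0, 0.36],
    [0, 0, 0.42],
    [0, 0, 0.48],
    [0, 0, 0.52],
    [0, 0, 0.52],
  ],
  grip=[0, 0, 0, 0, 0, 0, 0, 0, 0, 0],
)

```text
time_s: 19.75
eef_pos: [0.5905, 0.0846, 0.1421]
eef_rot: [0.0, 0.897, 0.443, 0.0]
wrist_force: [-3.2, -0.5, 5.5]
opening: 0.276
grasp_force: 59.1
```

```bash
python3 scr.py; python3 -c "
from h import *
T,o=tool();print(o['wrist_force'],o['joint_efforts'],o['q'],o['grasp_force'])"
```

```text
[0.5905 0.0846 0.1421] 19.8 52.580073027388394 [ 0.00248682  0.56179213 -0.0189459 ]
3512 0.14481594952897908 (592.1768798828125, 85.23949432373047) 20.289445877075195
centre in tool [ 1.5  0.9 -2.9]
line 99 [-3.65020836 -6.20059147] deg -115.42731734472558
[-2.83685287 -0.15865733  6.02094814] [-2.70006359e-01 -4.63783693e+01 -3.12359762e+01  1.55415258e-02
 -1.06026649e+00 -6.69833898e-03] [-5.64895356e-02  3.42891265e-01  1.63936309e+00 -1.85312364e-05
  1.15898849e+00  5.96618838e-01] 59.05269384384155
```

play_rows(
  xyz=[
    [0, 0, 0],
    [0, 0, 0],
    [0, 0, 0],
    [0, 0, 0],
    [0, 0, 0],
    [0, 0, 0],
    [0, 0, 0],
    [0, 0, 0],
    [0, 0, 0],
    [0, 0, 0],
  ],
  rot=[
    [0, 0, 0.02],
    [0, 0, 0.04],
    [0, 0, 0.06],
    [0, 0, 0.08],
    [0, 0, 0.1],
    [0, 0, 0.11],
    [0, 0, 0.12],
    [0, 0, 0.13],
    [0, 0, 0.13],
    [0, 0, 0.13],
  ],
  grip=[0, 0, 0, 0, 0, 0, 0, 0, 0, 0],
)

```text
time_s: 21.05
eef_pos: [0.5905, 0.0846, 0.142]
eef_rot: [0.0, 0.923, 0.384, 0.0]
wrist_force: [-3.2, 0.6, 5.9]
opening: 0.279
grasp_force: 59.1
```

```bash
cat > tq.py <<'E'
from h import *
T,o=tool();print(np.degrees(np.arctan2(T[1,0],T[0,0])),np.round(o['torque'],3),np.round(o['joint_efforts'][5],3),o['q'][5],np.round(o['wrist_force'],1),o['time_s'])
E
python3 tq.py
```

```text
45.18462257358925 [0.01  0.565 0.332] 0.308 0.7259208627195206 [-3.2  0.6  5.9] 21.05
```

The torque has jumped to 0.33 N m, so the screw is on its seat. I'll unload in small steps to find where the torque reaches zero.

play_rows(
  xyz=[
    [0, 0, 0],
    [0, 0, 0],
    [0, 0, 0],
    [0, 0, 0],
    [0, 0, 0],
    [0, 0, 0],
    [0, 0, 0],
    [0, 0, 0],
    [0, 0, 0],
    [0, 0, 0],
  ],
  rot=[
    [0, 0, 0],
    [0, 0, 0],
    [0, 0, -0.01],
    [0, 0, -0.02],
    [0, 0, -0.02],
    [0, 0, -0.02],
    [0, 0, -0.02],
    [0, 0, -0.02],
    [0, 0, -0.02],
    [0, 0, -0.02],
  ],
  grip=[0, 0, 0, 0, 0, 0, 0, 0, 0, 0],
)

```text
time_s: 22.3
eef_pos: [0.5905, 0.0846, 0.1421]
eef_rot: [0.0, 0.919, 0.393, 0.0]
wrist_force: [-3.8, -0.1, 6.0]
opening: 0.277
grasp_force: 59.1
```

```bash
python3 tq.py
```

```text
46.298110360298416 [-0.015  0.606  0.039] 0.05 0.7063648781306883 [-3.8 -0.1  6. ] 22.3
```

play_rows(
  xyz=[
    [0, 0, 0],
    [0, 0, 0],
    [0, 0, 0],
    [0, 0, 0],
    [0, 0, 0],
    [0, 0, 0],
    [0, 0, 0],
    [0, 0, 0],
    [0, 0, 0],
    [0, 0, 0],
  ],
  rot=[
    [0, 0, -0.05],
    [0, 0, -0.13],
    [0, 0, -0.22],
    [0, 0, -0.31],
    [0, 0, -0.4],
    [0, 0, -0.5],
    [0, 0, -0.6],
    [0, 0, -0.7],
    [0, 0, -0.77],
    [0, 0, -0.8],
  ],
  grip=[0, 0, 0, 0, 0, 0, 0, 0, 0, 0],
)

```text
time_s: 23.55
eef_pos: [0.5906, 0.0846, 0.1421]
eef_rot: [0.0, 0.693, 0.721, 0.0]
wrist_force: [-3.1, 0.3, 5.0]
opening: 0.281
grasp_force: 59.0
```

play_rows(
  xyz=[
    [0, 0, 0],
    [0, 0, 0],
    [0, 0, 0],
    [0, 0, 0],
    [0, 0, 0],
    [0, 0, 0],
    [0, 0, 0],
    [0, 0, 0],
    [0, 0, 0],
    [0, 0, 0],
  ],
  rot=[
    [0, 0, -0.08],
    [0, 0, -0.17],
    [0, 0, -0.27],
    [0, 0, -0.37],
    [0, 0, -0.47],
    [0, 0, -0.57],
    [0, 0, -0.67],
    [0, 0, -0.74],
    [0, 0, -0.777],
    [0, 0, -0.777],
  ],
  grip=[0, 0, 0, 0, 0, 0, 0, 0, 0, 0],
)

```text
time_s: 24.8
eef_pos: [0.5907, 0.0846, 0.1421]
eef_rot: [0.0, 0.369, 0.929, 0.0]
wrist_force: [-2.2, 0.4, 4.9]
opening: 0.284
grasp_force: 59.0
```

```bash
python3 tq.py; python3 scr.py; python3 - <<'E'
from h import *
c=cam("wrist");s=cam("scene")
x=cv2.resize(s["color"][140:290,140:380],(512,320),interpolation=cv2.INTER_CUBIC)
cv2.imwrite("pics/w7.png",np.vstack([c["color"][:270],x])[...,::-1])
E
```

```text
136.67168053744385 [0.004 0.45  0.05 ] -0.104 -0.8710555623148983 [-2.2  0.4  4.9] 24.8
[0.5907 0.0846 0.1421] 24.85 136.65781784280105 [0.02414574 0.44787158 0.06254614]
3493 0.14470968756894845 (589.5101318359375, 85.38872528076172) 20.2792911529541
centre in tool [ 1.4 -0.2 -2.9]
line 162 [ 4.50308063 -2.29304629] deg -33.266246409105776
```

View pics/w7.png

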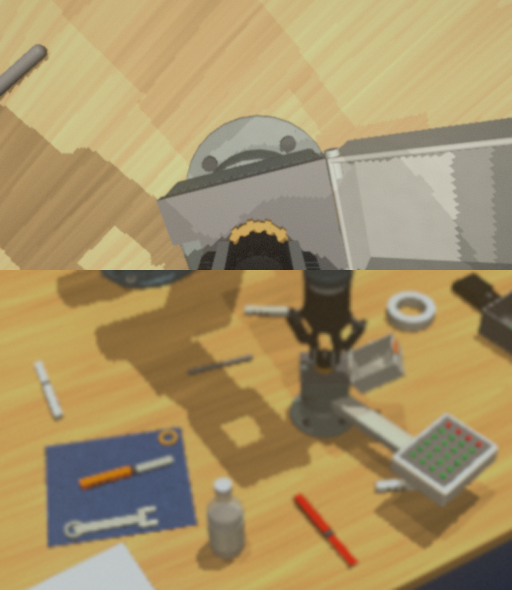

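The hand still grips the screw, a quarter turn off the seat. The cap is open at (380,365), the blade is flat on the mat at (125,472), and the other things are undisturbed.

```bash
python3 -c "
from bench import ctrl
print(ctrl.hand_in())"
```

```text
the job is handed in; nothing more can be done
None
```

The job is handed in: the cap is folded back on its stop, the blade lies flat on the mat, and the thumbscrew was seated and backed off a quarter turn, still gripped, at about 25 s of the 70 s allowed.

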